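Build the tackle tower on the stall's display stand

ROBOT

A 6-joint arm with a two-finger parallel gripper is mounted at the origin on the work surface. World frame = base frame: x ahead of the robot, y to its left, z up, the work surface at z = 0. Lengths are in m, angles in rad, forces in N, time in s.
With the tool pointing down it reaches from about 0.35 to 0.775 m from the base axis. Payload 7.3 kg.
Tool frame: the origin (TCP) lies at the centre of the arm's flange, where the gripper is bolted on; the fingertips stand 178 mm ahead of it and the grasp point (between the pads) lies 159 mm ahead of it; z points along the fingers, y is the line along which they close (so a half turn about z gives the same grasp; the last joint's range is limited). The gripper opens to 92 mm and grips with 3 to 60 N. Pads are 19 mm wide; open, the fingers measure 130 mm over their backs; the gripper's body (75 mm by 190 mm) begins 47 mm behind the grasp point.
Start: joints at [-1.475, 0.342, 1.524, -0, 1.275, -0.146], TCP at [0.126, -0.51, 0.405] pointing down, gripper open.
Joint ranges: [-2.53, 2.53], [-0.77, 2.02], [0.04, 2.7], [-1, 4.14], [0.28, 2.66], [-3.11, 3.11]. Speed limits (rad/s): [2.57, 2.57, 3.14, 3.14, 3.14, 3.14].

INTERFACE

Orientations are given as [roll, pitch, yaw] about the fixed x, y, z axes, in that order (R = Rz(yaw) Ry(pitch) Rx(roll)).
In Python, from cell import telemetry, vision, ticket gives the robot as it stands.
- The arm moves only by the shell command python3 -m crank 'ROWS' [FORCE]. ROWS is JSON, a list of rows, each a list of 5 numbers: the gripper command: -1 is shut, 1 is fully open, values between are in proportion, then the shift along the tool's x, y, z in mm, then the turn about the tool's z in rad. In form: [[fingers, dx, dy, dz, roll], ...]. A call has 1 to 12 rows; each row is the pose to reach, as a shift and turn from the pose commanded when the call began, along the tool's axes at that moment; what a row does not reach only later rows make up. A row lasts 1/12 s, in which the tool goes at most 41.7 mm and 7.16 degrees, less where a joint would pass 70% of its speed; a pose out of reach is approached as far as the arm can. A call with a gripper value outside its range is refused whole. The fingers move at their own pace and stop on an object; FORCE is the grip in N (left out, the last holds). Time passes only in rows, so rows that repeat a pose let the fingers close. It gives the time, the measured TCP pose, the force, the opening and the grip force at its end, in the units of the state.
- telemetry.observe(): the state, without advancing time (a new reading comes with each control period).
- vision.read_camera(name): name is "scene" or "top" or "wrist"; returns (picture, depth): 400x640x3 uint8, red, green, blue; 400x640 float32, m along the optical axis (not along the pixel's ray), 0 where there is no reading.
- vision.get_calibration(name): a dict with "camera_matrix" (3x3 intrinsics, pixels), "rvec" (rotation vector, rad) and "tvec" (3), from world to camera coordinates, as OpenCV has them. Camera axes: x right, y down, z forward; pixel columns grow to the right and rows downward; lengths in m; the calibration is good to about 2 mm. A picture is of the moment at which its call begins: read the wrist's pose just before it. get_calibration takes no time and is no camera call; for the wrist camera it gives the pose at the moment of the call.
- ticket.hand_in(): hands the job in; it is judged then, once.
The state is a dict: "time": time; "qpos": joint angles; "qvel": joint speeds; "joint_efforts": joint torques, N m; "tool_pos": TCP position; "tool_rot": TCP orientation; "contact_force": force on the tool from outside, world axes, zero at the start; "torque": the same for the moment, N m; "opening": finger opening in m; "grip_force": force on a finger pad.
Only numpy, scipy, OpenCV 4.12 (cv2) and the standard library are available. Lean on these libraries where they do the work, as an engineer would, in place of code of your own. Each camera call takes 0.05 s, during which the arm holds its last target. There are 200 camera calls.

TASK

Build the stacking tackle tower on the round dark wooden stand, one piece at a time from the bottom up: first the blue pot (lead shot), then the orange pot (floats), then the yellow pot (swivels), and last the black lid, each set fully home, with its foot down inside the piece below, upright and let go. Keep the filled pots upright so that nothing spills, and leave the green pot, the fly reel and the white mug where they are.

Things in the scene. Friction and masses are not known exactly. Their poses are not given: they have to be found in the camera images.
- stand: Fixed round stand of dark wood, 30 mm high: a foot disc 96 mm across, 12 mm thick, and above it a neck 62 mm across with a round recess in its top, 56 mm across, 10 mm deep. Origin: centre of its underside on the table, z up. A pot's foot goes into the recess until its shoulder rests on the rim; the pot's origin is then 22 mm above the stand's.
- pot_blue: Loose open pot, blue plastic, dark shot in it, 65 to 125 g, 42 mm high. Tapered foot, 38 mm across below, 46 mm at 8 mm; straight body 62 mm across from 8 to 42 mm (grip it there from above). Mouth 56 mm across, inner floor at 12 mm: the next piece's foot goes in, its shoulder rests on the rim, its origin is then 34 mm above this one's. Origin: centre of underside, z up.
- pot_orange: Loose orange plastic pot with red and white floats in it; same shape and size as the blue pot, origin and axes likewise.
- pot_yellow: Loose yellow plastic pot with brass swivels in it; same shape and size as the blue pot, origin and axes likewise.
- lid: Loose black plastic lid, 50 to 95 g: a tapered foot like the pots', 8 mm high, above it a thick cap 62 mm across from 8 to 28 mm (grip it round the cap), and a flat brass button 24 mm across on top up to 32 mm. Lies foot down. Origin: centre of its underside, z up. Seated on a pot, its origin is 34 mm above the pot's.
- pot_green: Loose green plastic pot with white beads in it; same shape and size as the blue pot, origin and axes likewise. Not wanted: leave it alone.
- reel: Loose fly reel lying flat, silver and dark metal, 80 mm across, 42 mm high at its crank knob, with a thin foot bar reaching 78 mm from its centre. Origin: centre of its underside. Leave it alone.
- mug: Loose white mug, 72 mm across, 70 mm high, its handle reaching about 70 mm from the centre to its own +y side. Origin: centre of its underside. Leave it alone.
Things that resemble listed ones, but are neither listed nor needed, are in the scene too. Of the things that look like the pot_yellow, the larger one is meant.

How it is judged:
By the outcome, as a careful person would: the job done as asked, in the order asked, and still so for the second after the job is handed in, with the robot touching nothing.
It also fails if it takes over 112 s, if anything falls off the work surface, if the arm or the gripper's body presses on something with over 40 N, if the wrist force passes 120 N, or if a joint passes its speed limit or range.

## Working session

There is one attempt and no reset: what is moved stays moved. The work goes in short steps, Python scripts to look and compute and a shell command to move; the robot and the scene stay as the last step left them, time stands still between calls to the robot, and variables do not carry over. Pictures are saved under pics/ and viewed, at most 14 in all, crops included, and the job is handed in when it is done.

```bash
ls; mkdir -p pics; cat > h.py <<'E'
import numpy as np, cv2
from cell import telemetry, vision
def snap(n,f):
    K=vision.get_calibration(n); im,d=vision.read_camera(n)
    cv2.imwrite(f'pics/{f}.png',im[:,:,::-1]); np.savez(f'pics/{f}.npz',im=im,d=d,K=K['camera_matrix'],r=K['rvec'],t=K['tvec'])
def load(f):
    z=np.load(f'pics/{f}.npz'); R=cv2.Rodrigues(z['r'])[0]; d=z['d']; K=z['K']
    v,u=np.mgrid[:d.shape[0],:d.shape[1]]
    P=np.stack([(u-K[0,2])/K[0,0]*d,(v-K[1,2])/K[1,1]*d,d],-1)
    W=(P-z['t'].ravel())@R; W[d==0]=np.nan
    return z['im'],W
def crop(f,u0,v0,u1,v1,s,o):
    cv2.imwrite(f'pics/{o}.png',cv2.resize(cv2.imread(f'pics/{f}.png')[v0:v1,u0:u1],None,fx=s,fy=s,interpolation=cv2.INTER_CUBIC))
E
python3 -c "
from h import *
s=telemetry.observe();print(s)
snap('top','top0');snap('scene','scene0')"
```

```text
pics
{'time': 0.0, 'qpos': array([-1.47502167e+00,  3.42732454e-01,  1.52501741e+00, -6.28419442e-06,
        1.27538093e+00, -1.45989378e-01]), 'qvel': array([-5.25527624e-04, -4.66938772e-04, -5.12962836e-04, -1.38178706e-03,
        4.74668437e-04,  4.12812747e-05]), 'joint_efforts': array([ 2.65236355e-03, -4.31233764e+01, -2.44222873e+01,  7.19693466e-02,
        5.60268725e-02, -1.19150254e-04]), 'tool_pos': array([ 0.12570675, -0.50959285,  0.40403956]), 'tool_rot': array([-3.14007000e+00, -2.17809584e-04,  2.41765698e-01]), 'contact_force': array([-0.4066055,  0.1337773,  0.449803 ]), 'torque': array([ 0.0845218 ,  0.03061646, -0.06121058]), 'grip_force': 0.0, 'opening': 0.09176155925000297}
```

View pics/top0.png

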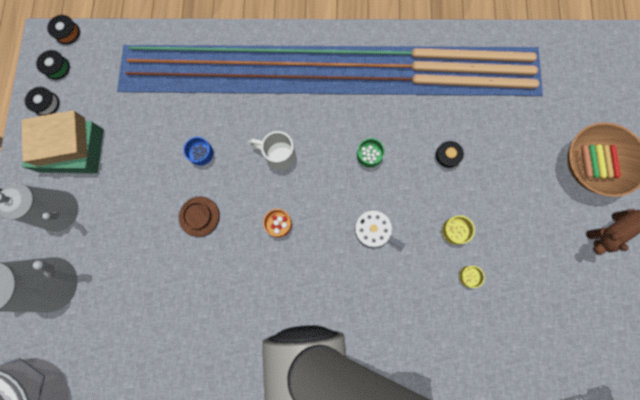

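View pics/scene0.png

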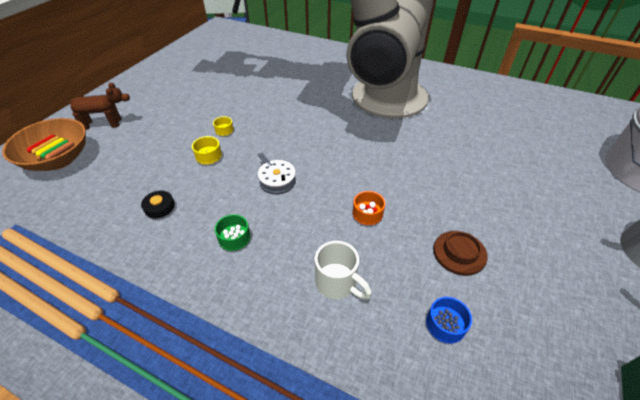

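The top view shows: blue (198,151), stand (199,216), orange (278,223), mug (277,149), green (371,153), lid (450,154) and reel (374,229). There are two yellow candidates, (460,230) and (473,277). The first is larger, so it should be pot_yellow. I'll measure it and check it in a crop.

```bash
python3 -c "
from h import *
im,W=load('top0')
crop('top0',420,130,500,300,3,'c1')
for n,u,v in [('blue',198,151),('stand',199,216),('orange',278,223),('yellow',460,230),('small',473,277),('lid',450,154),('green',371,153),('reel',374,229),('mug',277,149)]:
    B=W[v-26:v+27,u-26:u+27].reshape(-1,3); c=W[v,u]
    # points above table, within 55mm of the seed
    zmin=.006
    m=(B[:,2]>zmin)&(np.hypot(*(B[:,:2]-c[:2]).T)<.06); b=B[m]
    zt=np.percentile(b[:,2],97); t=b[b[:,2]>zt-.006]
    (x,y),r=cv2.minEnclosingCircle(t[:,:2].astype(np.float32))
    print(n,'ctr',np.round(c,3),'top',round(zt,3),'circ',round(x,4),round(y,4),'r',round(r,4),len(t), 'reach',round(np.hypot(x,y),3))
"
```

```text
blue ctr [0.618 0.3   0.009] top 0.042 circ 0.6135 0.2937 r 0.0317 138 reach 0.68
stand ctr [0.46  0.282 0.016] top 0.029 circ 0.4602 0.2867 r 0.0318 154 reach 0.542
orange ctr [0.447 0.099 0.02 ] top 0.042 circ 0.4469 0.0998 r 0.031 128 reach 0.458
yellow ctr [ 0.441 -0.312  0.01 ] top 0.042 circ 0.4397 -0.3003 r 0.0314 153 reach 0.532
small ctr [ 0.338 -0.336  0.01 ] top 0.032 circ 0.34 -0.3277 r 0.0242 104 reach 0.472
lid ctr [ 0.612 -0.289  0.032] top 0.032 circ 0.6168 -0.2905 r 0.0311 441 reach 0.682
green ctr [ 0.619 -0.112  0.01 ] top 0.042 circ 0.6145 -0.108 r 0.0314 133 reach 0.624
reel ctr [ 0.437 -0.116  0.033] top 0.032 circ 0.4329 -0.1241 r 0.0511 980 reach 0.45
mug ctr [0.627 0.111 0.005] top 0.07 circ 0.6129 0.1057 r 0.0389 197 reach 0.622
```

View pics/c1.png

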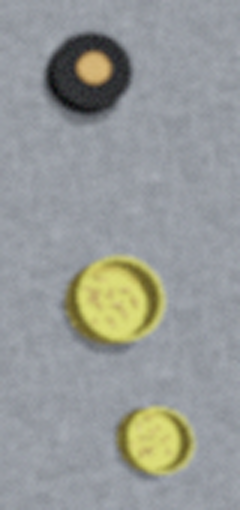

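All radii (31 mm) and heights fit. The larger yellow pot is (460,230), with r=31.4 mm and its top at 42 mm; the other is r=24 mm, a decoy. The crop confirms it. Next I'll turn the tool to yaw 0, so tool x is world x, tool y is -y and tool z is down, and head for blue.

```bash
python3 -m crank '[[1,425,-369,0,0.242],[1,425,-369,0,0.242],[1,425,-369,0,0.242],[1,425,-369,0,0.242],[1,425,-369,0,0.242],[1,425,-369,0,0.242],[1,425,-369,0,0.242],[1,425,-369,0,0.242],[1,425,-369,0,0.242],[1,425,-369,0,0.242],[1,425,-369,0,0.242],[1,425,-369,0,0.242]]' 20; python3 -c "
from h import *
print(telemetry.observe())"
```

```text
time: 1.1
tool_pos: [0.4144, -0.099, 0.4047]
tool_rot: [3.141, 0.0, -0.0]
contact_force: [0.2, -1.0, 0.4]
opening: 0.0916
grip_force: 0.0
{'time': 1.1, 'qpos': array([-4.14648916e-01,  1.59950142e-01,  1.77277127e+00, -1.74940876e-04,
        1.20886467e+00,  1.15638183e+00]), 'qvel': array([ 1.19104337,  0.32049026, -0.39548733, -0.00544986,  0.06320109,
        1.18606465]), 'joint_efforts': array([ -4.68251154, -35.88273883, -21.39519274,   0.21441828,
         0.15009989,  -1.54496938]), 'tool_pos': array([ 0.41441556, -0.0989644 ,  0.40466292]), 'tool_rot': array([ 3.14144025e+00,  5.98628240e-05, -1.72477518e-04]), 'contact_force': array([ 0.17696951, -1.03686448,  0.44434708]), 'torque': array([-0.05006444, -0.0289367 , -0.02997649]), 'grip_force': 0.0, 'opening': 0.09158632084115839}
```

```bash
python3 -m crank '[[1,199,-395,100,0],[1,199,-395,100,0],[1,199,-395,100,0],[1,199,-395,100,0],[1,199,-395,100,0],[1,199,-395,100,0],[1,199,-395,100,0],[1,199,-395,100,0],[1,199,-395,100,0],[1,199,-395,100,0],[1,199,-395,100,0],[1,199,-395,100,0]]'; python3 -m crank '[[1,0,0,0,0],[1,0,0,0,0]]'; python3 -c "
from h import *
snap('wrist','w1')
im,W=load('w1');m=(W[...,2]>.036)&(W[...,2]<.048)&(np.hypot(W[...,0]-.6135,W[...,1]-.294)<.045)
b=W[m];(x,y),r=cv2.minEnclosingCircle(b[:,:2].astype(np.float32));print(x,y,r,len(b))"
```

```text
time: 2.1
tool_pos: [0.6134, 0.2993, 0.3004]
tool_rot: [-3.141, 0.003, 0.004]
contact_force: [-1.5, -0.8, -1.0]
opening: 0.0917
grip_force: 0.0
time: 2.27
tool_pos: [0.6126, 0.2937, 0.3039]
tool_rot: [3.141, 0.001, 0.0]
contact_force: [-0.3, 0.5, -0.0]
opening: 0.0918
grip_force: 0.0
0.6146592497825623 0.2965295910835266 0.03092474862933159 865
```

View pics/w1.png

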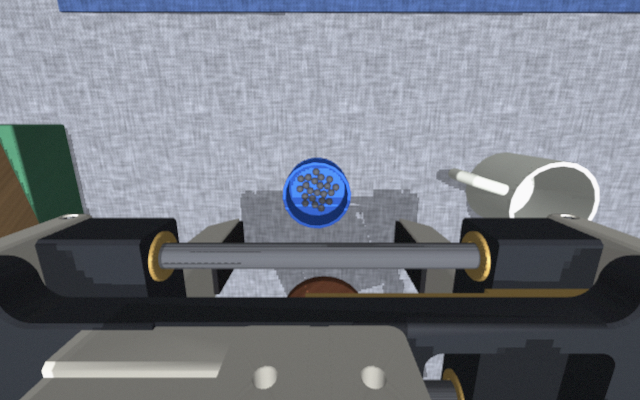

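The wrist view has the blue pot at (317,193), midway between the fingers, which agrees with the top-camera position. I'll descend and grip.

```bash
python3 -m crank '[[1,1,-1,40,0],[1,1,-1,80,0],[1,1,-1,105,0],[1,1,-1,114,0],[1,1,-1,114,0],[0.4,1,-1,114,0],[-1,1,-1,114,0],[-1,1,-1,114,0],[-1,1,-1,114,0],[-1,1,-1,114,0],[-1,1,-1,114,0],[-1,1,-1,114,0]]' 20
```

```text
time: 3.32
tool_pos: [0.6142, 0.2951, 0.1921]
tool_rot: [-3.141, -0.002, -0.0]
contact_force: [-0.4, -0.5, 6.4]
opening: 0.0625
grip_force: 20.0
```

```bash
python3 -m crank '[[-1,0,0,-15,0],[-1,0,0,-40,0],[-1,0,0,-80,0],[-1,-25,1,-80,0],[-1,-60,4,-80,0],[-1,-95,6,-80,0],[-1,-130,8,-80,0],[-1,-150,8,-80,0],[-1,-154,8,-80,0],[-1,-154,8,-80,0],[-1,-154,8,-80,0],[-1,-154,8,-80,0]]'; python3 -c "
from h import *
print(telemetry.observe()['tool_pos'])
snap('wrist','w2');snap('top','top2');snap('scene','sc2')
im,W=load('top2');m=(W[...,2]>.024)&(W[...,2]<.034)&(np.hypot(W[...,0]-.46,W[...,1]-.287)<.045)
b=W[m];print(len(b))
im,W=load('w2');m=(W[...,2]>.024)&(W[...,2]<.034)&(np.hypot(W[...,0]-.46,W[...,1]-.287)<.045)
b=W[m];print(len(b), b.min(0) if len(b) else 0,b.max(0) if len(b) else 0)
crop('sc2',340,80,640,360,2,'sc2c')
"
```

```text
time: 4.32
tool_pos: [0.4613, 0.287, 0.2708]
tool_rot: [-3.141, -0.002, -0.001]
contact_force: [-0.5, -0.0, -1.6]
opening: 0.0621
grip_force: 20.0
[0.4612827  0.2870035  0.27078204]
33
412 [0.46540716 0.2593389  0.02401637] [0.49313525 0.31968616 0.03265985]
```

View pics/sc2c.png

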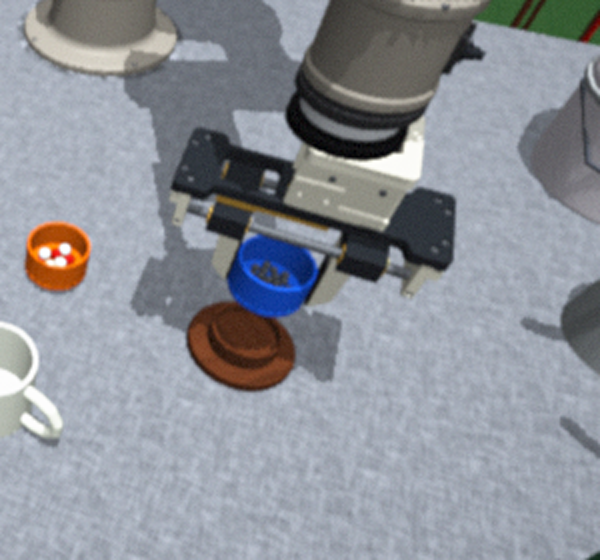

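The view shows the blue pot level in the gripper at crop (270,275), above the stand at (240,340). Next I'll lower it in.

```bash
python3 -m crank '[[-1,0,-1,20,0],[-1,0,-1,38,0],[-1,0,-1,46,0],[-1,0,-1,50,0],[-1,0,-1,53,0],[-1,0,-1,55,0],[-1,0,-1,57,0],[-1,0,-1,57,0],[-1,0,-1,57,0]]'
```

```text
time: 5.22
tool_pos: [0.46, 0.288, 0.2142]
tool_rot: [-3.141, -0.001, -0.0]
contact_force: [0.6, -0.3, -1.1]
opening: 0.0625
grip_force: 20.0
```

```bash
python3 -m crank '[[-1,0,0,1,0],[-1,0,0,2,0],[-1,0,0,2,0],[-1,0,0,2,0]]'
```

```text
time: 5.55
tool_pos: [0.46, 0.288, 0.2139]
tool_rot: [-3.141, -0.002, -0.0]
contact_force: [-4.0, -2.3, 15.6]
opening: 0.0624
grip_force: 20.0
```

Contact came at the expected height (.214), so the pot is seated. I'll release, rise and head towards orange.

```bash
python3 -m crank '[[0.4,0,0,1,0],[1,0,0,0,0],[1,0,0,0,0],[1,0,0,-20,0],[1,0,0,-60,0],[1,0,0,-90,0],[1,0,40,-90,0],[1,0,80,-90,0],[1,-5,120,-90,0],[1,-10,160,-90,0],[1,-14,187,-90,0],[1,-14,187,-90,0]]'; python3 -m crank '[[1,0,0,0,0],[1,0,0,0,0]]'; python3 -c "
from h import *
snap('wrist','w3');snap('top','top3')
im,W=load('w3');m=(W[...,2]>.036)&(W[...,2]<.048)&(np.hypot(W[...,0]-.447,W[...,1]-.1)<.045)
b=W[m];(x,y),r=cv2.minEnclosingCircle(b[:,:2].astype(np.float32));print('orange',x,y,r,len(b))
im,W=load('top3');m=(W[...,2]>.05)&(W[...,2]<.075)&(np.hypot(W[...,0]-.46,W[...,1]-.287)<.045)
b=W[m];(x,y),r=cv2.minEnclosingCircle(b[:,:2].astype(np.float32));print('blue',x,y,r,len(b),np.percentile(b[:,2],[3,50,97]))
A=np.c_[b[:,:2],np.ones(len(b))];print('tilt',np.linalg.lstsq(A,b[:,2],rcond=None)[0])"
```

```text
time: 6.55
tool_pos: [0.4452, 0.0972, 0.3017]
tool_rot: [3.14, 0.001, -0.004]
contact_force: [0.9, 0.6, 0.0]
opening: 0.0915
grip_force: 0.0
time: 6.72
tool_pos: [0.4461, 0.1012, 0.3018]
tool_rot: [-3.141, -0.001, -0.001]
contact_force: [-0.2, -0.2, 0.1]
opening: 0.0917
grip_force: 0.0
orange 0.44827017188072205 0.10222572088241577 0.03103156015276909 874
blue 0.4466971457004547 0.28286510705947876 0.028066277503967285 78 [0.05137725 0.06197387 0.06468795]
tilt [-0.10262747  0.00214899  0.10461044]
```

```bash
python3 -m crank '[[1,1,0,40,0],[1,1,0,80,0],[1,1,0,103,0],[1,1,0,111,0],[1,1,0,111,0],[0.4,1,0,111,0],[-1,1,0,111,0],[-1,1,0,111,0],[-1,1,0,111,0],[-1,1,0,111,0],[-1,1,0,111,0],[-1,1,0,111,0]]' 20; python3 -c "
from h import *
snap('scene','sc4')
im,W=load('sc4');m=(W[...,2]>.058)&(W[...,2]<.072)&(np.hypot(W[...,0]-.46,W[...,1]-.287)<.045)
b=W[m];(x,y),r=cv2.minEnclosingCircle(b[:,:2].astype(np.float32));print('blue',x,y,r,len(b),np.percentile(b[:,2],[3,50,97]))
crop('sc4',340,120,540,340,3,'sc4c')"
```

```text
time: 7.82
tool_pos: [0.4472, 0.1009, 0.1916]
tool_rot: [-3.141, -0.002, -0.0]
contact_force: [-1.0, 1.1, 6.8]
opening: 0.0625
grip_force: 20.0
blue 0.4601154327392578 0.2877695858478546 0.03167864307761192 316 [0.0584094  0.06345652 0.0658349 ]
```

View pics/sc4c.png

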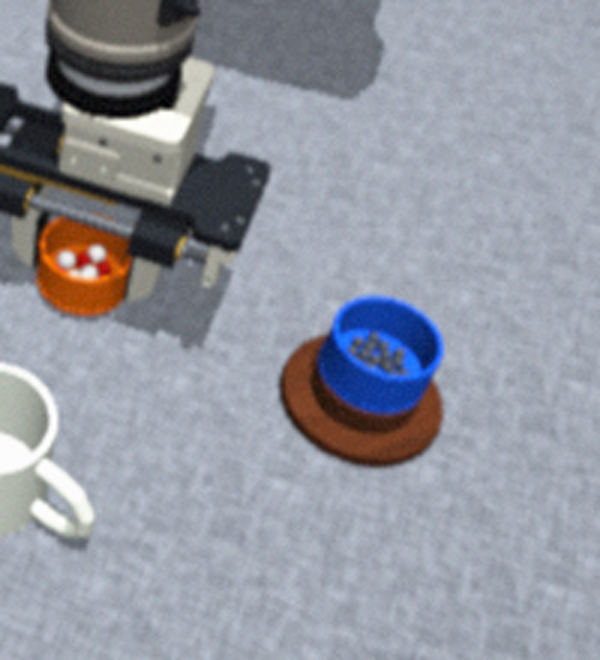

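Blue sits level on the stand at crop (380,355), with its rim at z≈.064 as it should be. Orange is gripped, so I'll lift and carry it.

```bash
python3 -m crank '[[-1,0,0,-15,0],[-1,0,0,-45,0],[-1,0,0,-85,0],[-1,0,0,-110,0],[-1,2,-25,-110,0],[-1,5,-60,-110,0],[-1,8,-95,-110,0],[-1,10,-130,-110,0],[-1,13,-165,-110,0],[-1,13,-183,-110,0],[-1,13,-187,-110,0],[-1,13,-187,-110,0]]';  python3 -m crank '[[-1,0,0,0,0],[-1,0,0,20,0],[-1,0,0,38,0],[-1,0,0,46,0],[-1,0,0,50,0],[-1,0,0,52,0],[-1,0,0,52,0],[-1,0,0,52,0]]'
```

```text
time: 8.87
tool_pos: [0.4594, 0.2888, 0.3004]
tool_rot: [3.141, 0.001, 0.002]
contact_force: [-0.8, -0.7, -1.2]
opening: 0.0624
grip_force: 20.0
time: 9.53
tool_pos: [0.4602, 0.2878, 0.2494]
tool_rot: [-3.141, -0.001, -0.001]
contact_force: [0.2, -0.2, -0.4]
opening: 0.0621
grip_force: 20.0
```

```bash
python3 -m crank '[[-1,0,0,1,0],[-1,0,0,2,0],[-1,0,0,3,0],[-1,0,0,3,0],[-1,0,0,3,0]]'
```

```text
time: 9.95
tool_pos: [0.4601, 0.288, 0.2475]
tool_rot: [-3.141, -0.002, 0.0]
contact_force: [-3.0, -1.8, 10.6]
opening: 0.0624
grip_force: 20.0
```

```bash
python3 -m crank '[[0.4,0,0,0,0],[1,0,0,0,0],[1,0,0,0,0],[1,0,0,-20,0],[1,0,0,-60,0],[1,0,0,-90,0],[1,0,40,-90,0],[1,0,80,-90,0],[1,-3,120,-90,0],[1,-5,160,-90,0],[1,-7,200,-90,0],[1,-8,240,-90,0]]'; python3 -m crank '[[1,-12,348,35,0],[1,-12,348,35,0],[1,-12,348,35,0],[1,-12,348,35,0],[1,-12,348,35,0],[1,-12,348,35,0],[1,-12,348,35,0],[1,-12,348,35,0],[1,-12,348,35,0],[1,-12,348,35,0],[1,-12,348,35,0],[1,-12,348,35,0]]'; python3 -c "
from h import *
print(telemetry.observe()['tool_pos'])
snap('wrist','w5');snap('scene','sc5')
im,W=load('w5');m=(W[...,2]>.036)&(W[...,2]<.048)&(np.hypot(W[...,0]-.44,W[...,1]+.3)<.045)
b=W[m];(x,y),r=cv2.minEnclosingCircle(b[:,:2].astype(np.float32));print('yellow',x,y,r,len(b))
im,W=load('sc5');m=(W[...,2]>.092)&(W[...,2]<.106)&(np.hypot(W[...,0]-.46,W[...,1]-.287)<.045)
b=W[m];(x,y),r=cv2.minEnclosingCircle(b[:,:2].astype(np.float32));print('orange',x,y,r,len(b),np.percentile(b[:,2],[3,50,97]))
a=cv2.imread('pics/sc5.png')[140:350,400:560];w=cv2.imread('pics/w5.png')[:330,200:440]
cv2.imwrite('pics/v5.png',np.hstack([cv2.resize(a,(420,551)),cv2.resize(w,(380,522+29))]))"
```

```text
time: 10.95
tool_pos: [0.4512, 0.0463, 0.3357]
tool_rot: [3.142, -0.0, 0.0]
contact_force: [0.7, -0.8, -0.8]
opening: 0.092
grip_force: 0.0
time: 11.95
tool_pos: [0.4398, -0.2989, 0.3006]
tool_rot: [-3.141, 0.001, 0.0]
contact_force: [-0.8, 0.2, 0.1]
opening: 0.0917
grip_force: 0.0
[ 0.43978755 -0.29887336  0.30056066]
yellow 0.4411923885345459 -0.29857298731803894 0.030945150181651115 882
orange 0.4608834981918335 0.2888225317001343 0.03179340809583664 346 [0.09227719 0.09713328 0.09995506]
```

View pics/v5.png

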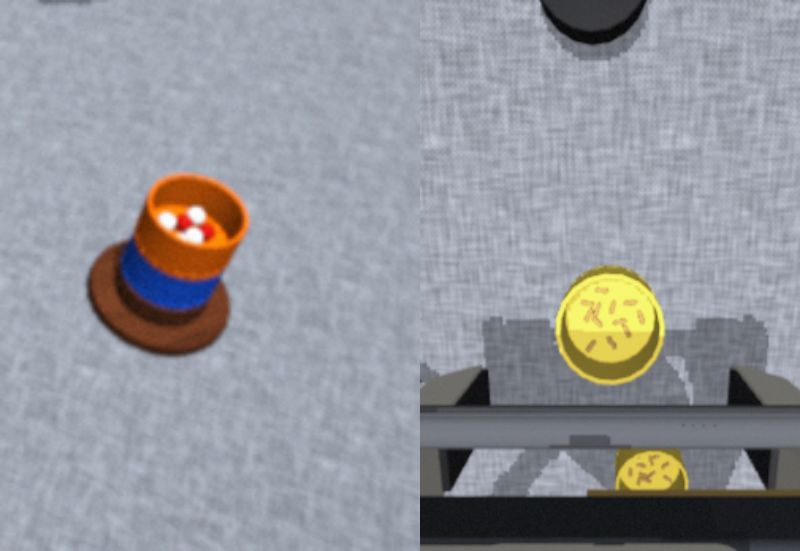

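Orange is seated (left), rim .098 as expected. On the right, the large yellow pot with the brass swivels is centred between the fingers, and the small one is behind it near the bar. I'll grip the large one.

```bash
python3 -m crank '[[1,1,0,40,0],[1,1,0,80,0],[1,1,0,102,0],[1,1,0,110,0],[1,1,0,110,0],[0.4,1,0,110,0],[-1,1,0,110,0],[-1,1,0,110,0],[-1,1,0,110,0],[-1,1,0,110,0],[-1,1,0,110,0],[-1,1,0,110,0]]' 20;  python3 -m crank '[[-1,0,0,-15,0],[-1,0,0,-45,0],[-1,0,0,-85,0],[-1,0,0,-125,0],[-1,2,-20,-145,0],[-1,4,-50,-145,0],[-1,6,-85,-145,0],[-1,8,-120,-145,0],[-1,10,-155,-145,0],[-1,12,-190,-145,0],[-1,13,-225,-145,0],[-1,14,-260,-145,0]]'
```

```text
time: 13.05
tool_pos: [0.441, -0.3002, 0.1916]
tool_rot: [3.141, -0.001, -0.0]
contact_force: [0.1, 1.0, 6.2]
opening: 0.0611
grip_force: 20.0
time: 14.05
tool_pos: [0.4544, -0.0385, 0.3358]
tool_rot: [3.141, -0.0, -0.001]
contact_force: [0.3, -0.2, 0.1]
opening: 0.0611
grip_force: 20.0
```

```bash
python3 -m crank '[[-1,1,-35,0,0],[-1,2,-70,0,0],[-1,3,-105,0,0],[-1,4,-140,0,0],[-1,5,-175,0,0],[-1,6,-210,0,0],[-1,6,-245,0,0],[-1,6,-280,0,0],[-1,6,-310,0,0],[-1,6,-325,0,0],[-1,6,-328,0,0],[-1,6,-328,0,0]]'; python3 -c "
from h import *
print(telemetry.observe()['tool_pos'])
snap('scene','sc6');crop('sc6',360,50,560,350,2,'sc6c')
im,W=load('sc6');b=W[(W[...,2]>.178)&(W[...,2]<.192)&(np.hypot(W[...,0]-.46,W[...,1]-.288)<.036)&(im[...,0]>150)&(im[...,2]<90)];print(len(b),b.min(0),b.max(0))"
```

```text
time: 15.05
tool_pos: [0.4606, 0.2886, 0.3353]
tool_rot: [3.141, 0.001, 0.002]
contact_force: [0.0, 0.4, -0.6]
opening: 0.0608
grip_force: 20.0
[0.46055986 0.28862007 0.33534628]
406 [0.4295702  0.25883119 0.17801375] [0.4918831  0.31914608 0.1878999 ]
```

View pics/sc6c.png

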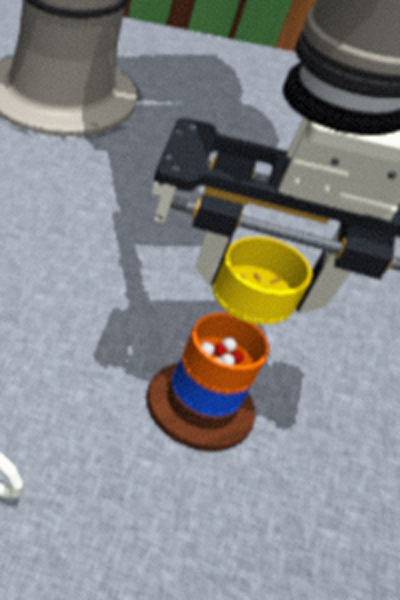

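Yellow is level and directly above the tower: crop (262,280) over (230,350). I'll lower it; seating is expected at TCP z≈.2815.

```bash
python3 -m crank '[[-1,0,0,20,0],[-1,0,0,38,0],[-1,0,0,46,0],[-1,0,0,50,0],[-1,0,0,52,0],[-1,0,0,53,0],[-1,0,0,54,0],[-1,0,0,55,0],[-1,0,0,55,0],[-1,0,0,55,0]]'
```

```text
time: 15.93
tool_pos: [0.4611, 0.2879, 0.2816]
tool_rot: [-3.141, -0.002, -0.0]
contact_force: [-0.4, -1.0, 5.1]
opening: 0.0611
grip_force: 20.0
```

```bash
python3 -m crank '[[-1,0,0,1,0],[0.4,0,0,1,0],[1,0,0,0,0],[1,0,0,0,0],[1,0,0,-20,0],[1,0,0,-60,0],[1,0,0,-80,0],[1,0,40,-80,0],[1,0,80,-80,0],[1,0,120,-80,0],[1,0,160,-80,0],[1,0,200,-80,0]]'; python3 -m crank '[[1,156,378,60,0],[1,156,378,60,0],[1,156,378,60,0],[1,156,378,60,0],[1,156,378,60,0],[1,156,378,60,0],[1,156,378,60,0],[1,156,378,60,0],[1,156,378,60,0],[1,156,378,60,0],[1,156,378,60,0],[1,156,378,60,0]]'; python3 -m crank '[[1,0,0,0,0],[1,0,0,0,0]]'; python3 -c "
from h import *
snap('wrist','w7');snap('scene','sc7')
im,W=load('w7');m=(W[...,2]>.024)&(W[...,2]<.036)&(np.hypot(W[...,0]-.617,W[...,1]+.29)<.045)
b=W[m];(x,y),r=cv2.minEnclosingCircle(b[:,:2].astype(np.float32));print('lid',x,y,r,len(b))
im,W=load('sc7');m=(W[...,2]>.126)&(W[...,2]<.14)&(np.hypot(W[...,0]-.46,W[...,1]-.287)<.045)
b=W[m];(x,y),r=cv2.minEnclosingCircle(b[:,:2].astype(np.float32));print('yellow',x,y,r,len(b),np.percentile(b[:,2],[3,50,97]))
a=cv2.imread('pics/sc7.png')[140:350,400:560];w=cv2.imread('pics/w7.png')[:330,200:440]
cv2.imwrite('pics/v7.png',np.hstack([cv2.resize(a,(420,551)),cv2.resize(w,(380,551))]))"
```

```text
time: 16.93
tool_pos: [0.4604, 0.0864, 0.3606]
tool_rot: [-3.142, -0.0, 0.001]
contact_force: [1.6, 0.9, -0.0]
opening: 0.0918
grip_force: 0.0
time: 17.93
tool_pos: [0.6166, -0.292, 0.2986]
tool_rot: [-3.14, 0.002, -0.003]
contact_force: [-0.1, 0.5, -0.7]
opening: 0.0918
grip_force: 0.0
time: 18.1
tool_pos: [0.6167, -0.2888, 0.301]
tool_rot: [-3.141, 0.0, 0.001]
contact_force: [-0.9, -0.5, -0.7]
opening: 0.0917
grip_force: 0.0
lid 0.6180048584938049 -0.28937697410583496 0.031008068472146988 3223
yellow 0.46113836765289307 0.28782597184181213 0.03191779926419258 379 [0.12633662 0.13127192 0.13372708]
```

View pics/v7.png

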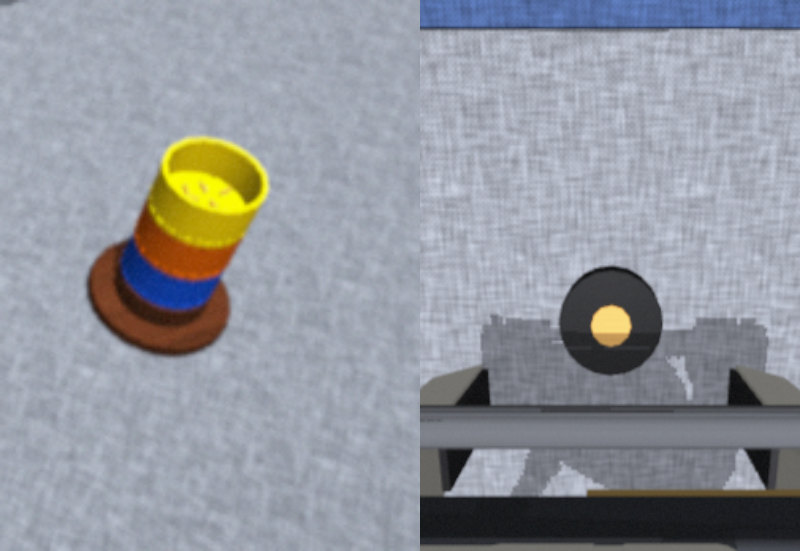

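The three pots are stacked straight (left), rim .132 as expected, and the lid is centred between the fingers (right). I'll grip the lid.

```bash
python3 -m crank '[[1,1,0,40,0],[1,1,0,80,0],[1,1,0,107,0],[1,1,0,116,0],[1,1,0,116,0],[0.4,1,0,116,0],[-1,1,0,116,0],[-1,1,0,116,0],[-1,1,0,116,0],[-1,1,0,116,0],[-1,1,0,116,0],[-1,1,0,116,0]]' 20;  python3 -m crank '[[-1,0,0,-15,0],[-1,0,0,-45,0],[-1,0,0,-85,0],[-1,0,0,-125,0],[-1,0,0,-165,0],[-1,-10,-20,-180,0],[-1,-30,-50,-180,0],[-1,-50,-75,-180,0],[-1,-75,-100,-180,0],[-1,-100,-125,-180,0],[-1,-125,-150,-180,0],[-1,-150,-180,-180,0]]'
```

```text
time: 19.2
tool_pos: [0.6181, -0.2903, 0.186]
tool_rot: [3.141, -0.002, -0.0]
contact_force: [-0.5, 1.0, 5.0]
opening: 0.0615
grip_force: 20.0
time: 20.2
tool_pos: [0.4663, -0.1094, 0.3646]
tool_rot: [3.141, -0.0, -0.001]
contact_force: [1.2, 0.2, -0.1]
opening: 0.0615
grip_force: 20.0
```

```bash
python3 -m crank '[[-1,-2,-38,0,0],[-1,-4,-76,0,0],[-1,-6,-114,0,0],[-1,-7,-152,0,0],[-1,-7,-190,0,0],[-1,-7,-228,0,0],[-1,-7,-266,0,0],[-1,-7,-304,0,0],[-1,-7,-340,0,0],[-1,-7,-370,0,0],[-1,-7,-390,0,0],[-1,-7,-398,0,0]]'; python3 -m crank '[[-1,0,0,0,0],[-1,0,0,0,0],[-1,0,0,0,0]]'; python3 -c "
from h import *
snap('scene','sc8');crop('sc8',360,50,560,350,2,'sc8c')"
```

```text
time: 21.2
tool_pos: [0.4603, 0.2905, 0.3644]
tool_rot: [-3.141, 0.0, 0.003]
contact_force: [0.1, -0.7, 0.0]
opening: 0.0614
grip_force: 20.0
time: 21.45
tool_pos: [0.461, 0.2868, 0.3646]
tool_rot: [3.141, 0.0, -0.001]
contact_force: [0.0, -1.3, -1.1]
opening: 0.0613
grip_force: 20.0
```

View pics/sc8c.png

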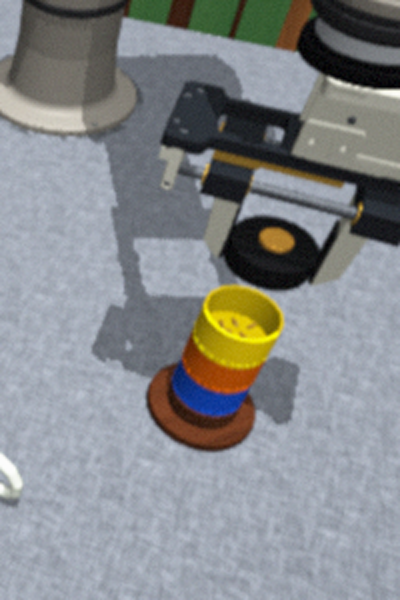

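The lid is level at crop (270,250), above the tower at (240,315). Seating is expected at z = .186+.124 = .310.

```bash
python3 -m crank '[[-1,0,0,20,0],[-1,0,0,38,0],[-1,0,0,46,0],[-1,0,0,50,0],[-1,0,0,52,0],[-1,0,0,53,0],[-1,0,0,54,0],[-1,0,0,55,0],[-1,0,0,55,0],[-1,0,0,55,0]]'
```

```text
time: 22.33
tool_pos: [0.4609, 0.288, 0.31]
tool_rot: [-3.141, -0.001, -0.0]
contact_force: [0.9, 0.6, -1.2]
opening: 0.0617
grip_force: 20.0
```

```bash
python3 -m crank '[[-1,0,0,1,0],[-1,0,0,2,0],[-1,0,0,2,0],[-1,0,0,2,0]]'
```

```text
time: 22.67
tool_pos: [0.4611, 0.288, 0.3098]
tool_rot: [-3.141, -0.003, 0.0]
contact_force: [-2.7, -2.7, 12.7]
opening: 0.0616
grip_force: 20.0
```

Seated. I'll release and retreat upward, then aside.

```bash
python3 -m crank '[[0.4,0,0,1,0],[1,0,0,0,0],[1,0,0,0,0],[1,0,0,-20,0],[1,0,0,-50,0],[1,0,0,-80,0],[1,0,40,-80,0],[1,0,80,-80,0],[1,0,120,-80,0],[1,0,150,-80,0],[1,0,150,-80,0],[1,0,150,-80,0]]'; python3 -c "
from h import *
snap('scene','sc9')
im,W=load('sc9');b=W[(W[...,2]>.145)&(W[...,2]<.16)&(np.hypot(W[...,0]-.46,W[...,1]-.287)<.045)]
print(np.percentile(b[:,2],[3,50,97]),cv2.minEnclosingCircle(b[:,:2].astype(np.float32)));A=np.c_[b[:,:2],np.ones(len(b))];print(np.linalg.lstsq(A,b[:,2],rcond=None)[0])"
```

```text
time: 23.67
tool_pos: [0.461, 0.1366, 0.3878]
tool_rot: [-3.142, -0.0, -0.003]
contact_force: [0.4, -0.3, 0.1]
opening: 0.0917
grip_force: 0.0
[0.14668152 0.15265271 0.15717295] ((0.4598771333694458, 0.28798386454582214), 0.032410409301519394)
[-0.04834587  0.0062198   0.17335244]
```

View pics/sc9.png

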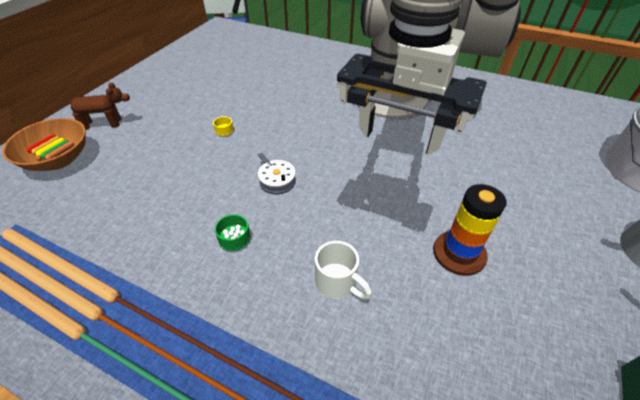

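The full tower stands upright at (470,225): blue, orange, yellow, then the lid. The lid cap top is at ≈.152, as expected. The green pot, reel and mug haven't moved, and the gripper is clear.

```bash
python3 -c "
from cell import ticket
print(ticket.hand_in())"
```

```text
the job is handed in; nothing more can be done
None
```

The tower is built on the stand in the order asked (blue, orange, yellow, black lid), upright and let go, and the job was handed in at about 24 s on the robot's clock; no verdict was shown.

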